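# Tighten a post clamp with a long T-key down its deep shaft

## Task

Tighten the bench clamp on the seat post: take the long T-key from its sloping rest, stand it upright down the clamp's deep shaft and let go of it before turning anything. Then take hold afresh at its red crossbar and turn it clockwise (seen from above): feel for the point where its socket drops over the hidden square bolt, and go on, with new grips as needed, until the bolt is tight against its stop. Leave the key standing there, fully down on the bolt, and do not knock the spray can, the drink can or the bell out of place.

Things in the scene. Friction and masses are not known exactly. Their poses are not given: they have to be found in the camera images.
- key: T-key 192 mm long, 0.38 kg: steel shank 14 mm thick, red crossbar at its top, brass collar 34 mm across at 62-78 mm, square socket at its foot. Origin: centre of the socket's open end; +z up the shank, y along the crossbar. At first it lies loose in its rest, z rising 30 degrees above level and pointing roughly away from the robot, crossbar level; shank free for fingers 95-150 mm from the origin.
- key_tip (a point): centre of the key socket's open end (the key's origin, axes as the key). Socket 22.4 mm square outside (31.7 mm over corners); its open cavity 15.4 mm square, aligned with the key's x and y, 16 mm deep.
- key_bar (a point): centre of the key's red crossbar, 185 mm up the shank from the tip, axes as the key. The bar is 110 mm long along y, 14 x 14 mm in section.
- rest: fixed plywood base 240 x 100 mm, 12 mm thick, with two black forked supports for the key: a low one for the socket, and a high one (top about 150 mm up) under the shank 155-165 mm from the tip. Origin: centre of the underside; x runs along the key towards its crossbar end. A straight lift frees the key.
- clamp: fixed post clamp: base plate 230 x 120 mm (from 60 mm behind to 170 mm ahead of the origin along x), round green column 68 mm across, 120 mm high, with the shaft down its middle; ahead along +x a sliding yellow jaw 85 mm high, a steel seat post 110 mm high and a fixed green jaw. Origin: on the shaft's axis, at bench height; z up.
- mouth (a point): centre of the shaft's mouth, 120 mm above the bench. Shaft: funnel 52 mm wide narrowing to 38 mm in 12 mm, 38 mm down to 70 mm deep, then 32.4 mm wide from 78 mm deep. The bolt's flat-topped square head, 13 mm wide, stands on its axis: top 35 mm, foot 22 mm above the bench. The key's tip stands at 35 mm while the squares are crossed, at 22 mm when home.
- bolt (a joint): turn of the bolt, rad: 0 at first (loose), growing clockwise from above; hard stop, tight, at 2.0. Resists with 0.15 N m, stays where left. How its square lies at 0 is unknown (any angle): turn the key hanging loose between the fingers; it drops by its weight once within some 10 degrees. The yellow jaw moves 6 mm per rad and meets the post at the stop.
- spray_can: red spray can 64 mm across, 185 mm tall; origin at its foot
- drink_can: red drink can 66 mm across, 115 mm tall; origin at its foot
- bell: domed steel bicycle bell 60 mm across, 34 mm tall; origin at its foot

How it is judged:
By the outcome, as a careful person would: the job done as asked, in the order asked, and still so for the second after the job is handed in, with the robot touching nothing.
It also fails if it takes over 72 s, if anything falls off the work surface, if the arm or the gripper's body presses on something with over 40 N, if the wrist force passes 120 N, or if a joint passes its speed limit or range.

## Robot

A 7-joint arm with a two-finger parallel gripper is mounted at the origin on the work surface. World frame = base frame: x ahead of the robot, y to its left, z up, the work surface at z = 0. Lengths are in m, angles in rad, forces in N, time in s.
With the tool pointing down it reaches from about 0.35 to 0.9 m from the base axis. Payload 19.9 kg.
Tool frame: the origin (TCP) lies between the finger pads; the fingertips stand 19 mm ahead of it and the grasp point (between the pads) is the TCP; z points along the fingers, y is the line along which they close (so a half turn about z gives the same grasp; the last joint's range is limited). The gripper opens to 94 mm and grips with 3 to 60 N. Pads are 16 mm wide; open, the fingers measure 119 mm over their backs; the gripper's body (75 mm by 177 mm) begins 78 mm behind the grasp point.
Start: joints at [-1.391, 0.417, -0.01, 1.614, 0.005, 1.111, -0.053], TCP at [0.137, 0.61, 0.2] pointing down, gripper open.
Joint ranges: [-2.81, 2.81], [-0.39, 2.02], [-1.27, 1.25], [0.06, 2.57], [-1.19, 4.33], [0.19, 2], [-2.82, 2.82]. Speed limits (rad/s): [1.89, 1.89, 2.39, 2.39, 3.01, 3.01, 3.01].

## Interface

Orientations are given as a 3x3 rotation matrix whose columns are the frame's x, y, z axes.
In Python, from rig import robot gives the robot as it stands. Calls block until the motion is done:
- robot.move_ptp(position, orientation): joint-space move of the TCP to a pose.
- robot.move_linear(position, velocity=0.15, frame=None, threshold=None): straight line of the TCP; frame=None keeps the orientation; velocity is the mean speed in m/s. With threshold (N) it stops when the force on the tool has changed by that much, and returns True; else False.
- robot.goto_joints(angles): joint-space move.
- robot.gripper_to(opening): finger opening in m; the grip force is fixed at half the most; returns when the fingers have stopped.
- robot.pause(seconds).
- robot.ik(position, orientation): joint angles nearest the present ones, or None.
- robot.get_state(): the state.
- robot.grab_frame(name): name is "scene" or "top" or "wrist"; returns the picture (420x560x3 uint8, red, green, blue); there is no depth.
- robot.camera_info(name): a dict with "fx", "fy", "cx", "cy" (pixels), "dist" ([k1, k2, p1, p2, k3] as OpenCV has them; the pictures are not rectified), "rvec" (rotation vector, rad) and "tvec" (3), from world to camera coordinates, as OpenCV has them. Camera axes: x right, y down, z forward; pixel columns grow to the right and rows downward; lengths in m; the calibration is good to about 2 mm. A picture is of the moment at which its call begins: read the wrist's pose just before it. camera_info takes no time and is no camera call; for the wrist camera it gives the pose at the moment of the call.
A pose or a line that the arm cannot do raises robot.PlanningError and nothing moves.
- robot.sign_off(): hands the job in; it is judged then, once.
The state is a dict: "time": time; "qpos": joint angles; "joint_vel": joint speeds; "effort": joint torques, N m; "ee_pos": TCP position; "tool_rot": TCP orientation; "force": force on the tool from outside, world axes, zero at the start; "moment": the same for the moment, N m; "opening": finger opening in m; "grasp_force": force on a finger pad.
Only numpy, scipy, OpenCV 4.12 (cv2) and the standard library are available. Lean on these libraries where they do the work, as an engineer would, in place of code of your own. Each camera call takes 0.05 s, during which the arm holds its last target. There are 200 camera calls.

## Working session

There is one attempt and no reset: what is moved stays moved. The work goes in short steps, each a Python script; the robot and the scene stay as the last script left them, time stands still between calls to the robot, and variables do not carry over. Pictures are saved under pics/ and viewed, at most 10 in all, crops included, and the job is handed in when it is done.

```bash
ls; mkdir -p pics; python3 - <<'E'
from rig import robot
import cv2,numpy as np
for n in ("scene","top"):
    im=robot.grab_frame(n); cv2.imwrite(f"pics/{n}0.png",im[:,:,::-1])
    c=robot.camera_info(n); R=cv2.Rodrigues(np.array(c["rvec"]))[0]
    print(n,c, (-R.T@np.array(c["tvec"]).ravel()))
s=robot.get_state();print(s)
E
```

```text
pics
scene {'fx': 406.32683666173233, 'fy': 406.32683666173233, 'cx': 278.96473643441664, 'cy': 217.33126942338012, 'dist': array([0.02267745, 0.        , 0.        , 0.        , 0.        ]), 'rvec': array([ 2.12904159,  0.53568165, -0.28574096]), 'tvec': array([-0.49550835, -0.0462799 ,  1.08038284])} [ 0.87204367 -0.56523905  0.57874183]
top {'fx': 433.5698256609929, 'fy': 433.5698256609929, 'cx': 276.4615751066451, 'cy': 210.83028231087636, 'dist': array([0.00724762, 0.        , 0.        , 0.        , 0.        ]), 'rvec': array([ 2.1519918 , -2.19348447,  0.10976992]), 'tvec': array([0.00630631, 0.58929465, 0.93732008])} [ 4.95093918e-01 -9.12364196e-04  9.90332304e-01]
{'time': 0.1, 'qpos': array([-1.39053183,  0.41790057, -0.0102887 ,  1.61405352,  0.00473352,
        1.11073559, -0.05299754]), 'joint_vel': array([-1.00821590e-03, -6.01666255e-04, -1.60960704e-04, -1.31000468e-03,
       -2.12017211e-04,  1.86130941e-03, -5.29811801e-07]), 'effort': array([ 7.98613055e-04, -8.52569818e+01,  6.40172493e-01, -4.26682484e+01,
       -4.87786881e-02,  1.64390949e-02,  1.03671434e-04]), 'ee_pos': array([0.13742683, 0.60936991, 0.19942191]), 'tool_rot': array([[-9.75513515e-01,  2.19939467e-01, -1.17568342e-04],
       [ 2.19939465e-01,  9.75512937e-01, -1.06849912e-03],
       [-1.20315687e-04, -1.06819325e-03, -9.99999422e-01]]), 'force': array([ 0.00953833, -0.09350935, -0.11585272]), 'moment': array([ 0.01606876, -0.03607613, -0.082818  ]), 'grasp_force': 0.0, 'opening': 0.09394057581419823}
```

View pics/scene0.png

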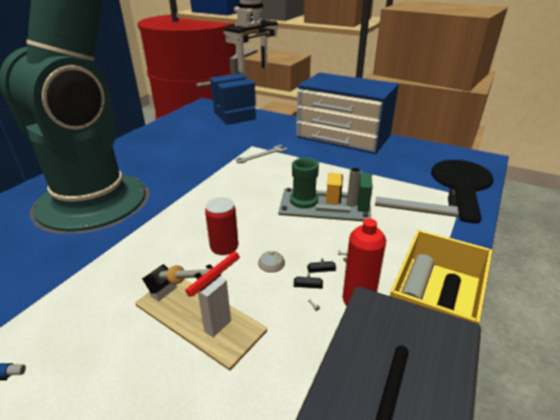

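View pics/top0.png

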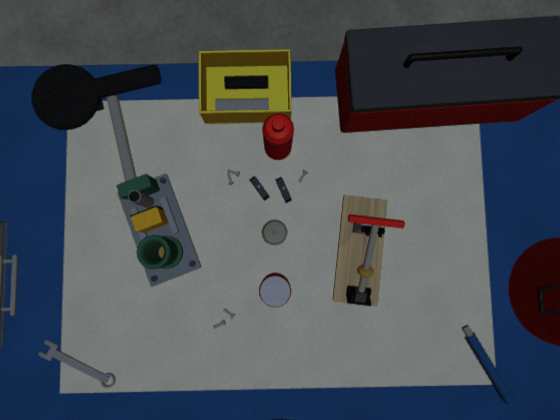

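The scene view shows the key in its rest, with bar ends at about (188,292) and (238,257), and the column mouth near (305,163). The top view shows the bar at (349,219)–(404,224), the socket at about (360,294) and the mouth at about (153,250). Next I'll take wrist views.

```bash
cat > h.py <<'E'
from rig import robot
import numpy as np, cv2, json
from scipy.spatial.transform import Rotation as Ro
def cam(n): 
    c=robot.camera_info(n); return dict(K=[[c["fx"],0,c["cx"]],[0,c["fy"],c["cy"]],[0,0,1]],d=list(map(float,c["dist"])),r=list(map(float,np.ravel(c["rvec"]))),t=list(map(float,np.ravel(c["tvec"]))))
def ray(c,uv):
    p=cv2.undistortPoints(np.array([[uv]],float),np.array(c["K"]),np.array(c["d"]))[0,0]
    R=cv2.Rodrigues(np.array(c["r"]))[0]; d=R.T@np.array([*p,1]); return -R.T@np.array(c["t"]),d/np.linalg.norm(d)
def tri(obs):
    A=np.zeros((3,3));b=np.zeros(3);rs=[ray(c,u) for c,u in obs]
    for o,d in rs: P=np.eye(3)-np.outer(d,d);A+=P;b+=P@o
    x=np.linalg.solve(A,b); return x,[float(np.linalg.norm((np.eye(3)-np.outer(d,d))@(x-o)))*1e3 for o,d in rs]
def proj(c,X): return cv2.projectPoints(np.array(X,float).reshape(-1,3),np.array(c["r"]),np.array(c["t"]),np.array(c["K"]),np.array(c["d"]))[0][:,0]
def snap(n,f):
    c=cam(n); im=robot.grab_frame(n); cv2.imwrite(f"pics/{f}.png",im[:,:,::-1]); json.dump(c,open(f"pics/{f}.json","w")); return im,c
def load(f): return json.load(open(f"pics/{f}.json"))
def rot(z,y):
    z=np.array(z,float);z/=np.linalg.norm(z);y=np.array(y,float);y-=z*(y@z);y/=np.linalg.norm(y);return np.c_[np.cross(y,z),y,z]
E
python3 - <<'E'
from h import *
c=cam("wrist");o,d=ray(c,(280,210));s=robot.get_state()
R=s["tool_rot"];print("cam in tool",R.T@(o-s["ee_pos"]),R.T@d,c["K"][0])
D=rot([0,0,-1],[0,1,0])
snap("top","t1");snap("scene","s1")
for f,p,z in (("c1",(.34,.25,.42),0),("c2",(.42,.21,.42),0),("k1",(.36,-.20,.42),0),("k2",(.44,-.20,.42),0)):
    best=None
    for yy in ([0,1,0],[0,-1,0]):
        q=robot.ik(np.array(p),rot([0,0,-1],yy)); print(f,yy,q)
        if q is not None and (best is None or abs(q[6])<abs(best[6])): best=q
    robot.goto_joints(best);snap("wrist",f);print(robot.get_state()["time"], ray(load(f),(280,210)))
ims=[cv2.resize(cv2.imread(f"pics/{f}.png"),(400,300)) for f in ("c1","c2","k1","k2")]
cv2.imwrite("pics/m1.png",np.vstack([np.hstack(ims[:2]),np.hstack(ims[2:])]))
E
```

```text
cam in tool [ 0.07504402 -0.00050331 -0.18498419] [-0.25823493  0.00460372  0.96607118] [326.10507959034675, 0, 278.7994367857134]
c1 [0, 1, 0] [-0.94026465 -0.10589088  0.21050374  1.73518369  0.02212753  1.50999411
  0.83854579]
c1 [0, -1, 0] [-1.2357294  -0.12832798  0.47063226  1.74217582  0.05815717  1.51401811
 -2.34252631]
1.9583 (array([0.26463998, 0.25024547, 0.60455568]), array([ 0.25805301,  0.00428895, -0.96612124]))
c2 [0, 1, 0] [-0.86313974 -0.0103864   0.33226977  1.64798941  0.00339559  1.50342199
  1.03968111]
c2 [0, -1, 0] [-7.29371760e-01 -6.16936174e-03  1.99582918e-01  1.64432843e+00
  1.22592409e-03  1.50331118e+00 -2.10067154e+00]
2.4583 (array([0.34526963, 0.20993071, 0.60442181]), array([ 0.25761155,  0.00352139, -0.96624215]))
k1 [0, 1, 0] [-0.66733249 -0.27533104  0.88029409  1.7694529   0.21119745  1.55062792
  1.76051882]
k1 [0, -1, 0] [ 1.06415965 -0.1161153  -0.55923012  1.73188914 -0.06162369  1.50837312
 -1.05898366]
5.2083 (array([ 0.43529835, -0.20009452,  0.60503689]), array([-0.25905872, -0.00249985, -0.96585834]))
k2 [0, 1, 0] [ 1.39362175  0.10114853 -1.10486942  1.58448976  0.09049343  1.51177966
  1.85625641]
k2 [0, -1, 0] [ 1.00405138  0.05469173 -0.66844559  1.59269293  0.033957    1.50599925
 -1.23666248]
5.675 (array([ 0.51581186, -0.20029364,  0.60434095]), array([-0.25982702, -0.00101798, -0.96565464]))
```

View pics/m1.png

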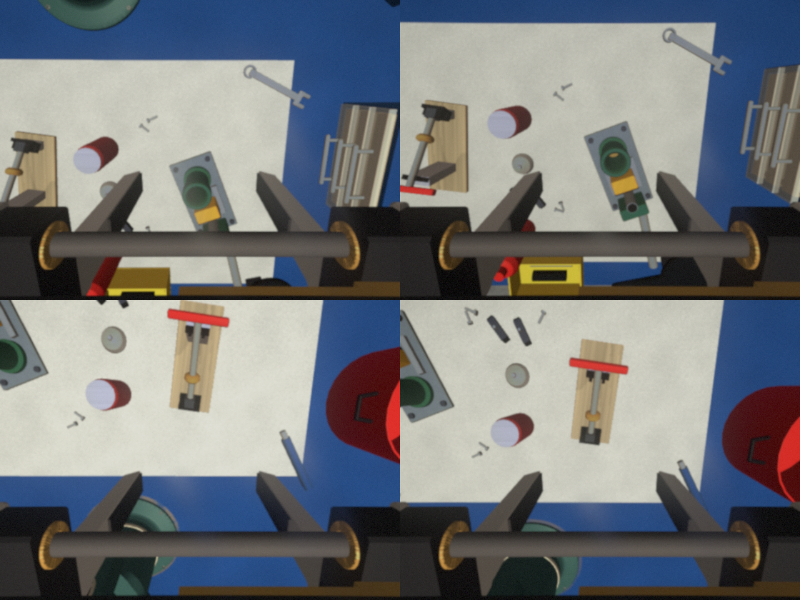

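The top row shows the clamp from c1 and c2, with the mouth at about (198,180) and (614,147) in the sheet. The bottom row shows the key from k1 and k2, with its red bar and brass collar clearly visible. Next I'll segment the bar and collar, and zoom in on the mouth.

```bash
cat > seg.py <<'E'
from h import *
def blob(f,lo,hi,box,lo2=None):
    im=cv2.imread(f"pics/{f}.png");x0,y0,x1,y1=box
    h=cv2.cvtColor(im,cv2.COLOR_BGR2HSV);h[...,0]=(h[...,0].astype(int)+30)%180
    m=np.zeros(h.shape[:2],np.uint8);m[y0:y1,x0:x1]=cv2.inRange(h,lo,hi)[y0:y1,x0:x1]
    n,l,st,ce=cv2.connectedComponentsWithStats(m)
    k=1+np.argmax(st[1:,4]);pts=np.argwhere(l==k)[:,::-1].astype(np.float32)
    return ce[k],cv2.minAreaRect(pts),st[k]
RED=((20,150,60),(38,255,255));BR=((40,110,60),(56,255,255))
E
python3 - <<'E'
from seg import *
B={"k1":(225,0,330,45),"k2":(225,70,330,110),"t1":(340,208,412,234),"s1":(180,245,245,300)}
C={"k1":(250,90,290,130),"k2":(250,145,290,175),"t1":(350,255,385,285),"s1":(160,262,188,287)}
ob=[];oc=[]
for f in B:
    b=blob(f,*RED,B[f]);c=blob(f,*BR,C[f]);print(f,b[0],b[1],b[2][4],"|",c[0],c[2])
    ob.append((load(f),b[0]));oc.append((load(f),c[0]))
print("bar",tri(ob),tri(ob[:3]));print("col",tri(oc),tri(oc[:3]))
def tile(f,cx,cy,w=33):
    im=cv2.imread(f"pics/{f}.png");return cv2.resize(im[cy-w:cy+w,cx-w:cx+w],(300,300),interpolation=cv2.INTER_CUBIC)
a=np.hstack([tile("c1",277,252),tile("c2",300,206)]);b=np.hstack([tile("t1",158,250),tile("s1",305,170)])
cv2.imwrite("pics/m2.png",np.vstack([a,b]))
E
```

```text
k1 [277.06104651  24.72868217] ((276.893310546875, 24.701152801513672), (85.1501693725586, 12.809062957763672), 8.652542114257812) 1032 | [268.75221239 109.57079646] [259 102  21  15 226]
k2 [277.47386364  92.12386364] ((277.7515869140625, 92.20335388183594), (81.03862762451172, 11.52393627166748), 8.29714584350586) 880 | [269.42364532 162.99507389] [260 155  20  15 203]
t1 [375.27407407 220.90617284] ((376.0230712890625, 221.31541442871094), (56.18772888183594, 8.062257766723633), 7.125016689300537) 405 | [365.06504065 271.73170732] [357 266  17  11 123]
s1 [214.04055767 268.        ] ((208.4420166015625, 265.6022033691406), (27.204565048217773, 68.53172302246094), 48.012786865234375) 789 | [173.81553398 274.92718447] [166 266  18  18 206]
bar (array([ 0.55389794, -0.19660912,  0.14935823]), [1.0837965869134274, 0.5434959602140716, 0.4801120949730238, 1.0494720976116139]) (array([ 0.55433976, -0.19722482,  0.14462065]), [0.09447168704349458, 0.12575246293273953, 0.17096759145704296])
col (array([ 0.45339814, -0.18505788,  0.08291074]), [1.346893758233307, 1.2581666846123831, 0.9966027846346099, 1.5185224234038783]) (array([ 0.45402241, -0.18423422,  0.09159013]), [0.09129805724606224, 0.14294757700199676, 0.05295574808020876])
```

View pics/m2.png

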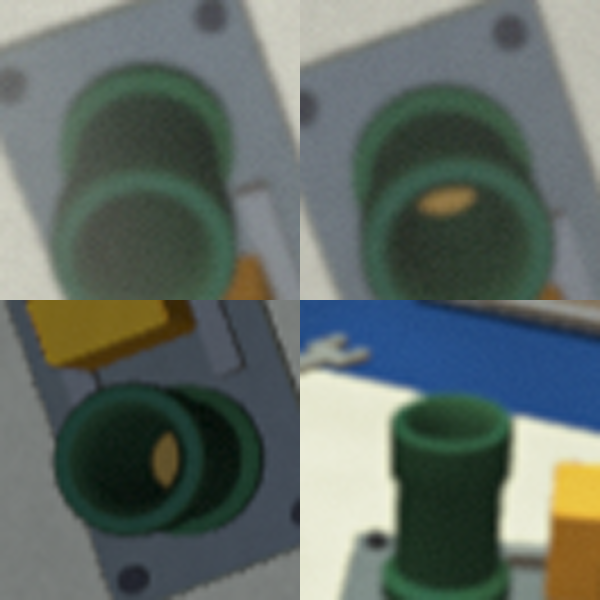

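The tiles show the column rim fully in the top view, centre about (153.4,252.0), and in the scene view, centre about (305.4,164.1). It is cut off at the bottom in the wrist views.

```bash
python3 - <<'E'
from seg import *
t,s=load("t1"),load("s1")
m=tri([(t,(153.4,252.0)),(s,(305.4,164.1))]);print("mouth",m)
for f in("c1","c2"):print(f,proj(load(f),m[0]))
# base plate screws/axis direction from c2 later; bar with cleaned scene mask
b=blob("s1",*RED,(180,254,245,300));print(b)
B={"k1":(225,0,330,45),"k2":(225,70,330,110),"t1":(340,208,412,234)}
ob=[(load(f),blob(f,*RED,B[f])[0]) for f in B]+[(s,b[0])];print("bar",tri(ob))
# extra wrist views
for p,yy,f in (((.50,.22,.42),[0,1,0],"c3"),((.42,.27,.45),[0,1,0],"c4"),((.36,.22,.42),[0,-1,0],"c4b")):
    q=robot.ik(np.array(p),rot([0,0,-1],yy));print(f,q)
E
```

```text
mouth (array([0.50368324, 0.24431608, 0.11625693]), [1.3348792723494676, 1.3348792723494987])
c1 [[274.98119861 274.1846442 ]]
c2 [[300.76135283 227.34571142]]
(array([210.51979346, 274.88640275]), ((211.75497436523438, 273.2005310058594), (11.538999557495117, 63.39413070678711), 50.710594177246094), array([185, 254,  54,  42, 581], dtype=int32))
bar (array([ 0.55402346, -0.19872851,  0.13918582]), [2.1769050727948787, 1.7887001574992611, 0.8687837932014152, 4.547780919193955])
c3 [ 0.38230778  0.29046558 -1.08706821  1.44730487  0.25636341  1.55662926
  0.88015271]
c4 [ 0.34141316  0.14935357 -1.09835029  1.48957253  0.13290082  1.5835379
  0.82011379]
c4b [ 0.95837917 -0.30281247 -1.24170771  1.70107694 -0.28620911  1.54234857
 -1.83124913]
```

```bash
python3 - <<'E'
from seg import *
for f,p in (("k3",(.43,-.27,.32)),("k4",(.43,-.11,.32)),("c3",(.46,.20,.36)),("c4",(.46,.30,.36))):
    q=robot.ik(np.array(p),rot([0,0,-1],[0,-1,0]));print(f,q)
    robot.goto_joints(q);snap("wrist",f);print(robot.get_state()["time"])
def tile(f):
    im=cv2.imread(f"pics/{f}.png");return im[:300,80:480]
cv2.imwrite("pics/m3.png",np.vstack([np.hstack([tile("k3"),tile("k4")]),np.hstack([tile("c3"),tile("c4")])]))
E
```

```text
k3 [ 1.05491305  0.14618938 -0.61667337  1.72159743  0.08750713  1.3014338
 -1.15084865]
6.2833
k4 [ 0.92742867  0.00481183 -0.74046794  1.85129073  0.00338172  1.28675158
 -1.38477753]
7.0167
c3 [ 0.58575573  0.22945359 -1.22867409  1.65710821  0.21880063  1.41013974
 -2.24078958]
8.2667
c4 [ 0.28505155  0.3679869  -1.19927627  1.55127269  0.34408056  1.45820248
 -2.50122188]
8.8667
```

View pics/m3.png

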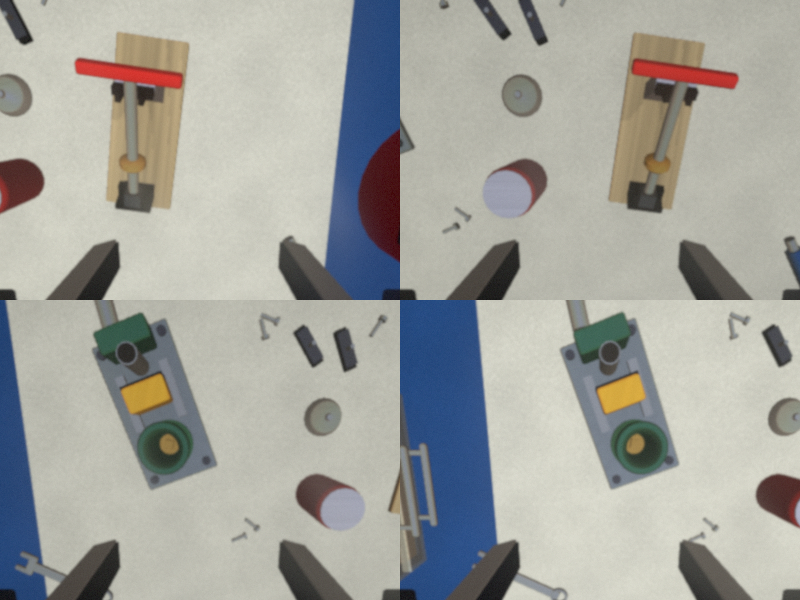

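The sheet shows the key's bar and collar clearly from two sides. The clamp mouth is at about image (245,146) in c3 and (320,146) in c4.

```bash
python3 - <<'E'
from seg import *
from scipy.optimize import least_squares
Bx={"k1":(225,0,330,45),"k2":(225,70,330,110),"t1":(340,208,412,234),"k3":(140,45,275,95),"k4":(300,45,430,95)}
Cx={"k1":(250,90,290,130),"k2":(250,145,290,175),"t1":(350,255,385,285),"s1":(160,262,188,287),"k3":(190,145,235,180),"k4":(310,145,360,180)}
ob=[(load(f),np.array(blob(f,*RED,Bx[f])[0])) for f in Bx];ob.append((load("s1"),np.array([212.,274])))
oc=[(load(f),np.array(blob(f,*BR,Cx[f])[0])) for f in Cx]
b,c=tri(ob),tri(oc);print("bar",b);print("col",c);v=b[0]-c[0]
print("len",np.linalg.norm(v),"pitch",np.degrees(np.arcsin(v[2]/np.linalg.norm(v))))
print("w34",tri(ob[3:5]),tri(oc[4:6]))
# bar direction
for f in ("k3","k4"):print(blob(f,*RED,Bx[f])[1])
def key(p): 
    a=p[3];z=np.array([np.cos(a)*np.cos(p[4]),np.sin(a)*np.cos(p[4]),np.sin(p[4])]);return p[:3],p[:3]-.115*z,z
def res(p):
    B,C,z=key(p);return np.r_[np.concatenate([proj(c_,B)[0]-u for c_,u in ob]),np.concatenate([proj(c_,C)[0]-u for c_,u in oc]),(p[4]-np.pi/6)*200]
r=least_squares(res,[.554,-.197,.147,-.1,.52],loss="soft_l1");print(r.x,np.degrees(r.x[3:]),np.round(r.fun,1));np.save("key.npy",r.x)
# mouth
om=[(load("t1"),(153.4,252.)),(load("s1"),(305.4,164.1)),(load("c3"),(245,146)),(load("c4"),(320,146))]
print("mouth",tri(om));
# green rim: fit by hough in c3,c4
for f,(x,y) in (("c3",(245,146)),("c4",(320,146))):
    g=cv2.imread(f"pics/{f}.png")[y-45:y+45,x-45:x+45];g=cv2.resize(g,None,fx=4,fy=4,interpolation=cv2.INTER_CUBIC)
    h=cv2.cvtColor(g,cv2.COLOR_BGR2HSV);m=cv2.inRange(h,(55,80,30),(95,255,255));n,l,st,ce=cv2.connectedComponentsWithStats(m);k=1+np.argmax(st[1:,4])
    cs=max(cv2.findContours((l==k).astype(np.uint8),cv2.RETR_EXTERNAL,cv2.CHAIN_APPROX_NONE)[0],key=len);e=cv2.fitEllipse(cs);print(f,np.array(e[0])/4+[x-45,y-45],np.array(e[1])/4)
E
```

```text
bar (array([ 0.55457132, -0.19797533,  0.14027634]), [1.07205318763961, 0.8880581372182567, 0.3954565007929218, 0.8285372878510466, 0.5166882889188369, 3.021703300219136])
col (array([ 0.45342665, -0.1846956 ,  0.08314234]), [1.0657363539762306, 0.9077239622487676, 1.2976360240384688, 1.8994123329606578, 1.2330265054226603, 0.20578646708538967])
len 0.1169225800778341 pitch 29.251765589067066
w34 (array([ 0.55495492, -0.19746787,  0.14091538]), [0.09450044097448512, 0.0945004409744237]) (array([ 0.45380021, -0.18400773,  0.08593221]), [0.04585659586140829, 0.04585659586139457])
((208.40335083007812, 73.15235137939453), (107.23698425292969, 15.570795059204102), 8.426968574523926)
((364.47998046875, 73.6399917602539), (105.5003433227539, 15.839193344116211), 8.130102157592773)
[ 0.55389565 -0.19749552  0.1419519  -0.12961331  0.51914412] [-7.42629585 29.744767  ] [ 0.2  0.9  0.3  0.5 -0.2  0.4 -0.1  1.1  0.2  0.9  1.6 -1.8  0.3 -0.5
  0.4 -1.  -0.5 -0.6  1.4 -1.2  0.6 -1.   0.4 -0.9 -0.9]
mouth (array([0.50481097, 0.2443778 , 0.11568843]), [2.3526860778106915, 0.941974794929258, 2.5276527889646827, 2.3159488673069415])
c3 [243.41451263 148.26776505] [45.63095474 46.62221527]
c4 [321.69374466 147.41075897] [48.01314163 49.39802933]
```

```bash
cat > plan.py <<'E'
from h import *
k=np.load("key.npy");a=k[3];S=.115
kz=np.array([np.cos(a)*np.cos(k[4]),np.sin(a)*np.cos(k[4]),np.sin(k[4])]);ky=np.array([-np.sin(a),np.cos(a),0])
G=k[:3]-(.185-S)*kz
def toolR(az,phi,s): # tool az, phi below level, y sign
    return rot([np.cos(az)*np.cos(phi),np.sin(az)*np.cos(phi),-np.sin(phi)],s*np.array([-np.sin(az),np.cos(az),0]))
E
python3 - <<'E'
from plan import *
from scipy.optimize import minimize
from scipy.ndimage import map_coordinates
th=np.linspace(0,2*np.pi,180,endpoint=False)
ims={f:(load(f),cv2.GaussianBlur(cv2.imread(f"pics/{f}.png").astype(float),(0,0),1)) for f in("c2","c3","c4","t1")}
def circ(x,y,r,z=.12):return np.c_[x+r*np.cos(th),y+r*np.sin(th),0*th+z]
def redness(im): return im[...,2]-.6*im[...,1]   # green has low
def score(x,y,z=.12,fs=ims):
    t=0
    for f in fs:
        c,im=ims[f];v=[]
        for r in(.0315,.0365):
            p=proj(c,circ(x,y,r,z));v.append(map_coordinates(im[...,2],[p[:,1],p[:,0]],order=1))
        t+=np.mean(np.clip(v[1]-v[0],-20,60))
    return t
for fs in (ims,["c3"],["c4"],["t1"],["c2"]):
    g=[(score(x,y,fs=fs),x,y) for x in np.arange(.492,.520,.001) for y in np.arange(.232,.258,.001)];print(list(fs),max(g))
    if fs is ims: m=max(g)
np.save("mouth.npy",[m[1],m[2],.12])
T=[]
for f in("c3","c4","t1","c2"):
    c,im=ims[f];im=cv2.imread(f"pics/{f}.png");p0=proj(c,[m[1],m[2],.12])[0];M=np.float32([[5,0,150-5*p0[0]],[0,5,150-5*p0[1]]])
    w=cv2.warpAffine(im,M,(300,300),flags=cv2.INTER_CUBIC)
    for r in(.034,.026):
        p=cv2.transform(proj(c,circ(m[1],m[2],r))[None].astype(np.float32),M)[0];cv2.polylines(w,[p.astype(int)],True,(0,0,255),1)
    T.append(w)
cv2.imwrite("pics/m4.png",np.vstack([np.hstack(T[:2]),np.hstack(T[2:])]))
M=np.array([m[1],m[2],0])
for phi in (80,90,100,110):
  for s in(1,-1):
    q=robot.ik(G,toolR(a,np.radians(phi),s)); print("G",phi,s,None if q is None else np.round(q,2))
    for az in range(-45,100,15):
        r=[robot.ik(M+[0,0,z+S],toolR(np.radians(az),np.radians(phi-60),s)) for z in(.16,.035)]
        if all(x is not None for x in r):print("  ok",az,np.round(r[1],2))
E
```

```text
['c2', 'c3', 'c4', 't1'] (np.float64(107.96966547491611), np.float64(0.504), np.float64(0.24400000000000002))
['c3'] (np.float64(33.17947416346183), np.float64(0.505), np.float64(0.24300000000000002))
['c4'] (np.float64(35.013464055447585), np.float64(0.504), np.float64(0.24600000000000002))
['t1'] (np.float64(23.29458431408085), np.float64(0.503), np.float64(0.24200000000000002))
['c2'] (np.float64(25.140518123302133), np.float64(0.501), np.float64(0.24500000000000002))
G 80 1 [ 1.3   0.58 -1.22  2.05  0.75  0.83  1.12]
  ok -45 [-0.4   0.93 -0.91  1.93  1.5   1.97 -1.19]
  ok -30 [-0.3   0.93 -1.03  2.13  1.71  1.95 -1.15]
  ok -15 [-0.25  0.83 -1.    2.32  1.89  1.79 -1.12]
  ok 0 [-0.29  0.65 -0.8   2.48  2.12  1.51 -1.18]
  ok 45 [ 0.81  0.83 -1.09  2.54  3.48  0.73 -0.9 ]
  ok 75 [ 1.05  1.07 -1.21  2.21 -0.81  0.35 -2.43]
  ok 90 [ 0.92  1.02 -1.09  2.01 -0.58  0.7  -2.59]
G 80 -1 [ 1.22  0.5  -1.09  2.05  0.63  0.76 -1.91]
  ok -45 [-0.4   0.93 -0.91  1.93  1.5   1.97  1.95]
  ok -30 [-0.66  0.68 -0.55  2.14  1.52  1.58  1.95]
  ok -15 [-1.87  0.8   0.9   2.36  1.54  0.61  1.
[... 2072 characters left out ...]
3  1.32  1.64 -0.93]
  ok -30 [ 0.06  0.69 -1.24  2.06  1.39  1.44 -0.77]
  ok -15 [ 0.16  0.57 -1.25  2.19  1.46  1.19 -0.61]
  ok 0 [ 0.31  0.46 -1.26  2.28  1.55  0.9  -0.44]
  ok 15 [-0.98  0.13  0.35  2.38  1.67  0.2  -0.42]
  ok 30 [ 0.54  0.27 -1.12  2.35  1.81  0.22 -0.11]
  ok 90 [ 0.34  0.43 -0.55  2.   -0.7   0.78 -2.78]
G 110 -1 [ 0.9   0.76 -0.93  1.64  0.56  1.42 -1.88]
  ok -45 [-0.09  0.69 -1.09  1.93  1.23  1.51  2.24]
  ok -30 [-0.03  0.58 -1.08  2.07  1.31  1.31  2.39]
  ok 15 [-0.98  0.13  0.35  2.38  1.67  0.2   2.72]
  ok 60 [ 0.86  0.53 -1.27  2.23  0.07  0.22 -0.81]
  ok 75 [ 0.85  0.62 -1.23  2.12 -0.07  0.43 -0.41]
  ok 90 [ 0.79  0.71 -1.18  1.99 -0.05  0.66 -0.18]
```

View pics/m4.png

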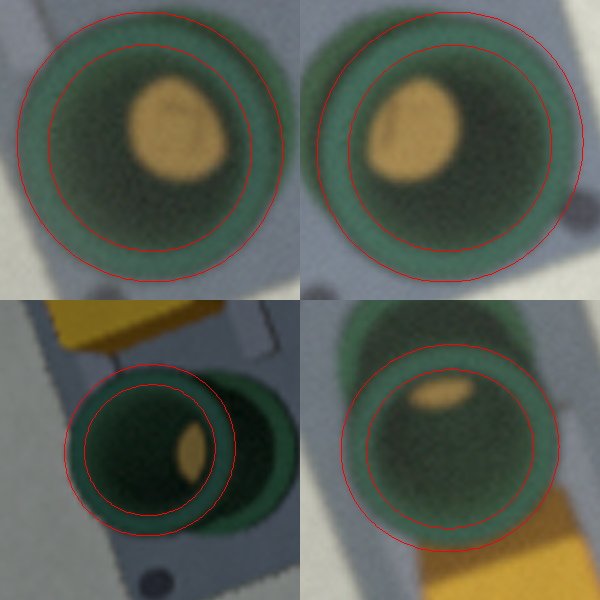

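The overlay fits the rim in all four views, so the mouth is at about (0.504, 0.2445). Now I'll grasp the key, lift it and stand it upright above the mouth.

```bash
python3 - <<'E'
from plan import *
np.save("mouth.npy",[.504,.2445,.12])
R=toolR(a,np.radians(100),-1);up=np.array([0,0,1.])
print(G)
robot.gripper_to(.06)
robot.move_ptp(G-.10*R[:,2]+.06*up,R);robot.move_linear(G,.15)
print(robot.get_state()["force"]);robot.gripper_to(0)
s=robot.get_state();print(s["opening"],s["grasp_force"],s["time"])
robot.move_linear(G+[0,0,.25],.2)
s=robot.get_state();print(s["opening"],s["force"],s["moment"],s["time"])
M=np.load("mouth.npy");az=np.radians(80);R2=toolR(az,np.radians(40),-1)
P=np.array([M[0],M[1],.17+S])
try: robot.move_linear(np.array([M[0],M[1],.36]),.15,frame=R2);print("lin")
except robot.PlanningError as e: print(e)
print(robot.get_state()["time"],robot.get_state()["ee_pos"],robot.get_state()["qpos"])
snap("scene","s2");snap("top","t2");snap("wrist","w2")
ims=[cv2.imread(f"pics/{f}.png") for f in("s2","t2","w2")]
cv2.imwrite("pics/m5.png",np.hstack([ims[0][0:300,180:440],ims[1][100:400,40:300],ims[2][60:360,150:410]]))
E
```

```text
[ 0.49362836 -0.18964004  0.10722229]
[-0.06574536  0.34060555  0.28598945]
0.01114527515726339 30.014643967151642 13.4583
0.011191003100601542 [-0.51509411  0.2828235  -3.81829588] [-0.06479684 -0.18956906 -0.03461556] 14.8583
lin
17.9 [0.50411219 0.24427431 0.36002633] [ 1.07703377  0.24498634 -1.25768801  1.93190262 -0.73857572  0.96234031
  0.07193257]
```

View pics/m5.png

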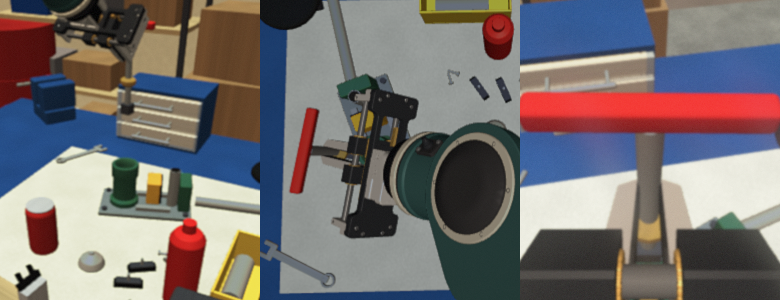

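The key hangs about upright above the mouth in all three views, with the bar on top. I'll check its tilt numerically.

```bash
python3 - <<'E'
from seg import *
from plan import S
s=robot.get_state();p=s["ee_pos"];R=s["tool_rot"]
pred=lambda x:p+np.array([0,0,x-S])
bt=blob("t2",*RED,(50,180,105,320));bw=blob("w2",*RED,(100,130,520,215));print(bt,bw)
print("pred bar",proj(load("t2"),pred(.185)),proj(load("w2"),pred(.185)))
print("tri bar",tri([(load("t2"),bt[0]),(load("w2"),bw[0])]),pred(.185))
print("tip pred scene",proj(load("s2"),[pred(0),pred(.07),pred(.022)]))
b=blob("s2",(40,60,50),(60,255,255),(290,50,325,140));print(b)
im=cv2.imread("pics/s2.png")[60:125,285:335];cv2.imwrite("pics/m6.png",cv2.resize(im,None,fx=9,fy=9,interpolation=cv2.INTER_CUBIC))
E
```

```text
(array([ 83.66502947, 250.62770138]), ((84.00822448730469, 250.71066284179688), (12.579065322875977, 86.1541748046875), 11.802434921264648), array([  70,  208,   28,   85, 1018], dtype=int32)) (array([278.47435251, 171.72498236]), ((280.0023193359375, 172.20001220703125), (266.06134033203125, 39.444984436035156), 0.4407280385494232), array([ 147,  152,  267,   41, 9923], dtype=int32))
pred bar [[ 84.32900647 250.06250647]] [[278.56756915 174.24324629]]
tri bar (array([0.50366531, 0.24419485, 0.43198017]), [0.34441032842437264, 0.3444103284241457]) [0.5040752  0.24434757 0.43001619]
tip pred scene [[306.84967756 113.09465084]
 [307.99386164  81.60182718]
 [307.1973057  103.50769233]]
(array([303.09124088,  74.93521898]), ((307.0, 82.0), (64.0, 34.0), 90.0), array([ 290,   50,   35,   65, 1096], dtype=int32))
```

View pics/m6.png

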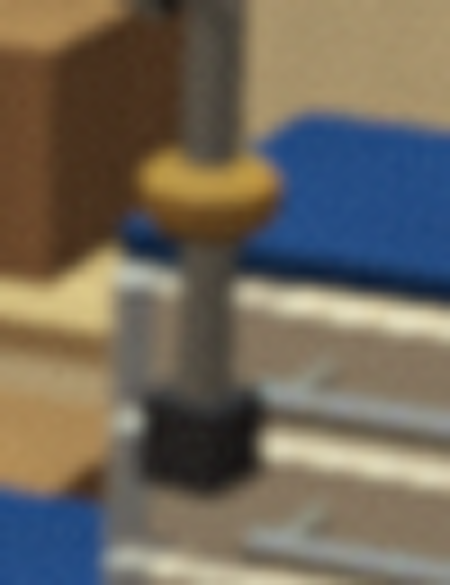

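The collar at (308.3,81) and the socket foot at (307.6,113) match prediction within 1 px, so the key is upright. Next I'll lower it with a force guard.

```bash
python3 - <<'E'
from plan import *
M=np.load("mouth.npy");T=lambda z:np.array([M[0],M[1],z+S])
robot.move_linear(T(.13),.15)
def p(t):
    s=robot.get_state();print(t,np.round(s["ee_pos"]-[M[0],M[1],S],4),np.round(s["force"],1),np.round(s["moment"],2),round(s["time"],2))
p("above")
for z,v in((.055,.05),(.045,.03),(.036,.02)):
    h=robot.move_linear(T(z),v,threshold=6);p((z,h))
    if h:break
E
```

```text
above [3.000e-04 1.000e-04 1.307e-01] [ 0.2  0.4 -4.1] [-1.35  0.31  0.01] 18.97
(0.055, False) [ 0.0001 -0.      0.0552] [-0.2 -0.3 -3.3] [-1.34  0.33 -0.01] 20.62
(0.045, False) [-0.0001  0.0001  0.0449] [-0.5  0.7 -3.8] [-1.35  0.28 -0.07] 21.1
(0.036, False) [-0.      0.0001  0.036 ] [-0.9 -0.2 -3.2] [-1.35  0.31  0.  ] 21.7
```

```bash
python3 - <<'E'
from plan import *
M=np.load("mouth.npy");s=robot.get_state();R=s["tool_rot"]
robot.gripper_to(.045);robot.pause(.2);s=robot.get_state();print(s["force"],s["opening"])
e=s["ee_pos"]-.16*R[:,2];robot.move_linear(e,.2)
print(robot.get_state()["time"])
for y in(80,-100):
    d=np.radians(y);Rv=rot([0,0,-1],[np.cos(d),np.sin(d),0])
    q=robot.ik(np.array([M[0],M[1],.215]),Rv);print(y,q, robot.ik(e+[0,0,.15],Rv))
snap("top","t3");snap("scene","s3")
Rv=rot([0,0,-1],[np.cos(np.radians(80)),np.sin(np.radians(80)),0])
try: robot.move_linear(e+[0,0,.13],.15,frame=Rv);print("lin",robot.get_state()["qpos"])
except robot.PlanningError as x: print(x)
print(robot.get_state()["time"]);snap("wrist","w3");snap("top","t4")
ims=[cv2.imread(f"pics/{f}.png") for f in("s3","t4","w3")]
cv2.imwrite("pics/m7.png",np.hstack([ims[0][50:350,200:460],ims[1][100:400,40:300],ims[2][0:300,150:410]]))
E
```

```text
[ 0.50359333  1.01694161 -0.16640906] 0.045084685032982
23.55
80 [ 0.29871578  0.48139031 -1.06071743  1.73605342  0.4497228   1.19308503
  0.51104953] [ 0.52398321  0.12165356 -0.91778221  1.58799615  0.09693742  1.4798777
  0.99721893]
-100 [-1.07796592  0.34850735  0.71594317  1.78001479 -0.25329223  1.10711852
 -2.02264667] [-0.97853488  0.056227    0.70677056  1.62975953 -0.0366912   1.46912356
 -2.01414878]
lin [ 0.75762204  0.20135086 -1.22519443  1.62131964  0.18981735  1.45385735
  0.91113502]
25.55
```

View pics/m7.png

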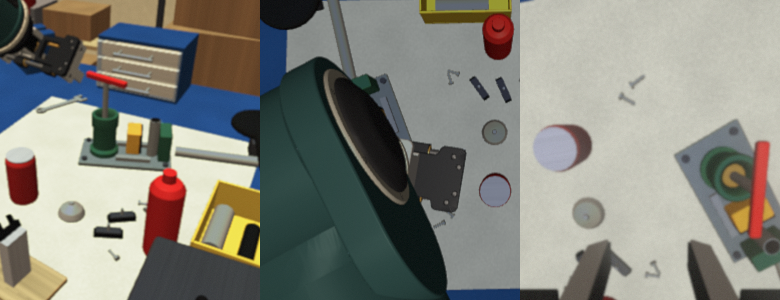

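The key stands in the shaft: its collar shows at the mouth in the wrist view (735,178 in the sheet) and the bar is above it. Next I'll measure the bar pose.

```bash
python3 - <<'E'
from seg import *
bs=blob("s3",*RED,(265,105,345,150));bw=blob("w3",*RED,(370,120,440,260));print(bs,bw)
bt=blob("t3",*RED,(80,180,180,300));print(bt)
ob=[(load("s3"),bs[0]),(load("w3"),bw[0])];X=tri(ob);print(X)
if bt[2][4]>300: print(tri(ob+[(load("t3"),bt[0])]))
# bar direction from w3: rect long axis on plane z=X[2]
box=cv2.boxPoints(bw[1]);e=sorted([(np.linalg.norm(box[i]-box[(i+1)%4]),i) for i in range(4)])
i,j=e[0][1],e[1][1];A=(box[i]+box[(i+1)%4])/2;B=(box[j]+box[(j+1)%4])/2
P=[]
for u in(A,B):
    o,d=ray(load("w3"),u);P.append(o+d*(X[0][2]-o[2])/d[2])
v=P[1]-P[0];print(P,np.linalg.norm(v),np.degrees(np.arctan2(v[1],v[0])),(P[0]+P[1])/2)
E
```

```text
(array([306.77090909, 129.05454545]), ((306.3302001953125, 129.09432983398438), (41.07080078125, 7.1427483558654785), 15.945395469665527), array([287, 121,  40,  17, 275], dtype=int32)) (array([388.20227671, 191.3502627 ]), ((387.858154296875, 189.48785400390625), (13.692649841308594, 95.84854888916016), 4.899092674255371), array([ 379,  142,   20,   96, 1142], dtype=int32))
(array([138.90707071, 251.6969697 ]), ((138.94000244140625, 252.07998657226562), (8.497057914733887, 60.99993133544922), 10.304845809936523), array([130, 222,  18,  61, 495], dtype=int32))
(array([0.50464227, 0.24523895, 0.20662285]), [0.28753153226561934, 0.2875315322654592])
(array([0.50401373, 0.24490149, 0.20669462]), [0.978584019061075, 0.36270109851229765, 1.3289093239767034])
[array([0.45018389, 0.25400349, 0.20662285]), array([0.55836012, 0.23493414, 0.20662285])] 0.10984414881360206 -9.997410519133158 [0.50427201 0.24446881 0.20662285]
```

The measured bar height of 0.207 suggests the socket may already be over the square. I'll take a fresh hold at the bar, loose first, and turn by feel.

```bash
python3 - <<'E'
from plan import *
C=np.array([.5043,.2447,0]);s=robot.get_state();q=s["qpos"].copy();q[6]-=np.pi;robot.goto_joints(q)
d=np.radians(-100);Rv=rot([0,0,-1],[np.cos(d),np.sin(d),0])
robot.move_linear(C+[0,0,.31],.2,frame=Rv);h=robot.move_linear(C+[0,0,.211],.1,threshold=8)
s=robot.get_state();print(h,s["ee_pos"],s["qpos"],s["time"],s["force"])
b=s["moment"][2]
robot.gripper_to(.017);s=robot.get_state();print(s["opening"],s["grasp_force"],s["force"],s["moment"]-[0,0,b])
q=s["qpos"].copy()
for i in range(6):
    q[6]+=.1;robot.goto_joints(q);s=robot.get_state()
    print(round(q[6],2),np.round(s["force"],1),round(s["moment"][2]-b,3),round(s["grasp_force"],1),round(s["opening"],4),round(s["time"],2))
E
```

```text
False [0.50450806 0.24495502 0.21155166] [ 0.31052195  0.49784466 -1.08358893  1.73871775  0.47125706  1.19401833
 -2.64786362] 30.4167 [-0.12970202  0.05498505 -0.49472145]
0.01689841558654946 0.0 [ 0.15842745  0.27263994 -0.34241659] [-0.04801149  0.15204468 -0.01317387]
-2.55 [-0.6  0.1 -0.1] -0.034 0.0 0.0174 31.29
-2.45 [-0.5  0.7 -0.3] -0.005 0.0 0.0173 31.54
-2.35 [ 0.3 -0.6 -0.3] 0.003 0.0 0.017 31.79
-2.25 [-0.1  0.  -0.6] -0.016 0.0 0.017 32.04
-2.15 [ 1.   1.  -0.6] 0.003 0.0 0.0171 32.29
-2.05 [ 0.3 -0.5 -0. ] 0.015 0.0 0.017 32.54
```

```bash
cat > look.py <<'E'
from seg import *
def bar(f):
    snap("scene",f);s=robot.get_state();y=s["tool_rot"][:,1]
    b=blob(f,*RED,(265,100,345,155));c=load(f);print(f,b[0],b[1],b[2][4],"tool y az",np.degrees(np.arctan2(y[1],y[0])))
    # match silhouette for angle, height
    im=cv2.imread(f"pics/{f}.png");h=cv2.cvtColor(im,cv2.COLOR_BGR2HSV);h[...,0]=(h[...,0].astype(int)+30)%180
    m=np.zeros(h.shape[:2],np.uint8);m[100:155,265:345]=cv2.inRange(h,*RED)[100:155,265:345]>0
    best=[]
    for z in np.arange(.200,.228,.002):
        for an in range(0,180,4):
            A=np.radians(an);u=np.array([np.cos(A),np.sin(A),0]);v=np.array([-u[1],u[0],0])
            P=[np.array([.5043,.2447,z])+i*.055*u+j*.007*v+k*np.array([0,0,.007]) for i in(-1,1) for j in(-1,1) for k in(-1,1)]
            t=np.zeros_like(m);cv2.fillConvexPoly(t,cv2.convexHull(proj(c,P).astype(np.float32)).astype(int),1)
            best.append(((t&m).sum()/(t|m).sum(),z,an))
    best.sort();print(best[-3:])
E
python3 - <<'E'
from look import *
bar("s4")
im=cv2.imread("pics/s4.png")[80:230,230:380];im2=cv2.imread("pics/s3.png")[80:230,230:380]
cv2.imwrite("pics/m8.png",cv2.resize(np.hstack([im2,im]),(800,400),interpolation=cv2.INTER_CUBIC))
E
```

```text
s4 [306.69029851 129.10820896] ((306.3302001953125, 129.09432983398438), (41.07080078125, 7.1427483558654785), 15.945395469665527) 268 tool y az -65.9639748243682
[(np.float64(0.6750629722921915), np.float64(0.20600000000000002), 172), (np.float64(0.6784810126582278), np.float64(0.20600000000000002), 164), (np.float64(0.6784810126582278), np.float64(0.20800000000000002), 168)]
```

View pics/m8.png

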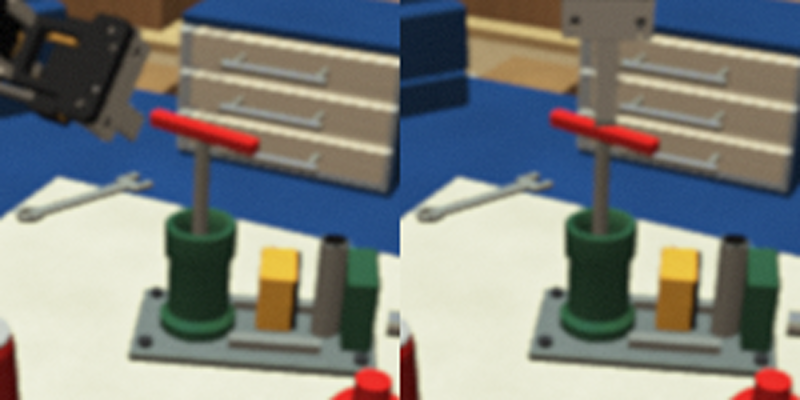

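The sheet shows the bar at the same angle before and after, with the finger now at (600,100). The tool turned the wrong way (anticlockwise) and the bar did not follow. I'll check the finger-to-bar overlap numerically.

```bash
python3 - <<'E'
from look import *
s=robot.get_state();p=s["ee_pos"];R=s["tool_rot"];c=load("s4")
print(p,s["opening"])
for n,o in(("tcp",[0,0,0]),("tip f",[0,.0085,.019]),("tip b",[0,-.0085,.019]),("body",[0,0,-.078])):print(n,proj(c,p+R@np.array(o)))
for f in("s3","s4"):
    im=cv2.imread(f"pics/{f}.png");h=cv2.cvtColor(im,cv2.COLOR_BGR2HSV);h[...,0]=(h[...,0].astype(int)+30)%180
    m=cv2.inRange(h,*RED)
    for y in range(118,142):print(y,"".join(".#"[int(v>0)] for v in m[y,282:332]))
im,w=snap("wrist","w4");m=None
h=cv2.cvtColor(im[:,:,::-1].copy(),cv2.COLOR_BGR2HSV);h[...,0]=(h[...,0].astype(int)+30)%180;m=cv2.inRange(h,*RED)
for n,o in(("tcp",[0,0,0]),("tip+",[0,.0085,.019]),("tip-",[0,-.0085,.019])):print(n,proj(w,p+R@np.array(o)))
print("bar pred",proj(w,[[.5043,.2447,.207],[.450,.254,.207],[.558,.2349,.207]]))
for y in range(100,420,8):print(y,"".join(".#"[int(v>0)] for v in m[y,120:440:6]))
E
```

```text
[0.50430715 0.24466875 0.21101579] 0.016821941399398226
tcp [[306.48318732 127.35935248]]
tip f [[306.12352746 136.57977208]]
tip b [[306.28033411 133.61123639]]
body [[307.71387989  93.61418743]]
118 ..................................................
119 ..................................................
120 ..................................................
121 ......####........................................
122 .....########.....................................
123 .....##########...................................
124 .....##############...............................
125 .....##################...........................
126 .....######################.......................
127 .......########################...................
128 ...........#######################................
129 .............#########################............
130 .................########################.........
131 ....................########################......
132 .......................######################.....
133 .........................####################.....
134 ...................
[... 3597 characters left out ...]
...................................................
332 ......................................................
340 ......................................................
348 ......................................................
356 ......................................................
364 ....................................................#.
372 ......................................................
380 ......................................................
388 ......................................................
396 ......................................................
404 ......................................................
412 ......................................................
```

The fingers passed above the bar: only its top edge is hidden, and there was no torque. Clockwise also turns out to be decreasing j7. I'll regrip from the high end of j7 and lower.

```bash
python3 - <<'E'
from look import *
im=cv2.imread("pics/s4.png");print([tuple(map(int,im[y,306])) for y in range(112,142,2)])
robot.gripper_to(.045);s=robot.get_state();p=s["ee_pos"].copy()
robot.move_linear([.5043,.2447,.26],.15)
q=robot.get_state()["qpos"].copy();q[6]=-2.648+np.pi;robot.goto_joints(q)
d=np.radians(80);Rv=rot([0,0,-1],[np.cos(d),np.sin(d),0])
h=robot.move_linear([.5043,.2447,.20],.12,frame=Rv,threshold=8);s=robot.get_state();print(h,s["ee_pos"],s["force"],s["qpos"],s["time"])
def mask(f):
    snap("scene",f);im=cv2.imread(f"pics/{f}.png");h=cv2.cvtColor(im,cv2.COLOR_BGR2HSV);h[...,0]=(h[...,0].astype(int)+30)%180
    m=cv2.inRange(h,*RED)
    for y in range(119,140):print(y,"".join(".#"[int(v>0)] for v in m[y,282:332]))
mask("s5");robot.gripper_to(.017);mask("s6")
s=robot.get_state();print(s["opening"],s["grasp_force"],s["force"],s["time"])
E
```

```text
[(87, 100, 109), (87, 99, 110), (89, 101, 109), (89, 101, 111), (90, 102, 110), (88, 100, 110), (83, 95, 102), (64, 74, 105), (43, 48, 201), (19, 22, 137), (22, 27, 103), (57, 67, 78), (63, 73, 77), (62, 72, 79), (59, 70, 76)]
False [0.50443668 0.24501579 0.20048584] [ 0.39994795 -0.03441141  0.0450522 ] [ 0.30812694  0.51348507 -1.08331037  1.75080291  0.48885589  1.17795795
  0.47971573] 36.6167
119 ..................................................
120 ..................................................
121 ......####........................................
122 .....#######......................................
123 .....########.....................................
124 .....########.....................................
125 .....########.....................................
126 .....########.........##########..................
127 .......######.........###########.................
128 ..........##..........############................
129 ......................################............
130 ......................###################.........
131 .......................############
[... 981 characters left out ...]
########................
129 .............####........#############............
130 ..........................###############.........
131 ..........................##################......
132 .........................####################.....
133 ..........................###################.....
134 ...............................##############.....
135 ..................................###########.....
136 ....................................########......
137 .......................................####.......
138 ..................................................
139 ..................................................
0.016968559100526755 0.0 [-0.8916015  -0.20529871 -0.39089102] 37.3417
```

Now the finger covers the bar. I'll go slightly lower and turn clockwise (decreasing j7).

```bash
python3 - <<'E'
from look import *
robot.move_linear([.5043,.2447,.194],.1);s=robot.get_state();b=s["moment"][2];q=s["qpos"].copy();q0=q[6];print(b,q0)
for i in range(5):
    q[6]-=.15;robot.goto_joints(q);s=robot.get_state()
    print(round(q[6]-q0,2),np.round(s["force"],1),round(s["moment"][2]-b,3),round(s["grasp_force"],1),round(s["opening"],4),round(s["time"],2))
bar("s7")
E
```

```text
-0.03825192679374162 0.4743915053805773
-0.15 [-0.2 -0.6  0.4] 0.039 0.0 0.0172 37.87
-0.3 [-0.7  0.1 -0.4] 0.025 0.0 0.0168 38.14
-0.45 [ 0.3  0.3 -0.9] 0.072 0.7 0.0173 38.42
-0.6 [ 0.  -0.2  0.7] 0.127 2.8 0.0169 38.69
-0.75 [ 0.6 -0.2  1.4] 0.196 2.9 0.0174 38.97
s7 [310.33576642 132.41605839] ((310.25, 132.25), (20.50609588623047, 8.485280990600586), 45.0) 137 tool y az 37.46282171485562
[(np.float64(0.4912891986062718), np.float64(0.20600000000000002), 140), (np.float64(0.4913494809688581), np.float64(0.20800000000000002), 140), (np.float64(0.493006993006993), np.float64(0.20600000000000002), 136)]
```

The bar follows now, with torque at about 0.15 N m at home height 0.206, so the socket is on the bolt. I'll grip firmly and turn to the stop.

```bash
python3 - <<'E'
from look import *
robot.gripper_to(0);s=robot.get_state();b=-.038;q=s["qpos"].copy();print(s["moment"][2]-b,s["opening"])
while q[6]>-2.75:
    q[6]-=.12;robot.goto_joints(q);s=robot.get_state();m=s["moment"][2]-b
    print(round(q[6]-.474,2),round(s["qpos"][6]-.474,3),np.round(s["force"],1),round(m,3),round(s["grasp_force"],1),round(s["opening"],4),round(s["time"],2))
    if m>.7:break
bar("s8")
E
```

```text
0.18971771799221776 0.014996904494752154
-0.87 -0.863 [-0.4 -0.3  1. ] 0.166 27.1 0.0154 39.48
-0.99 -0.981 [0.1 1.  0.5] 0.086 27.1 0.0147 39.73
-1.11 -1.1 [0.2 0.  0.9] 0.107 27.1 0.0153 39.98
-1.23 -1.22 [0.2 0.5 0.5] 0.146 27.1 0.0148 40.23
-1.35 -1.34 [-0.1  0.2  1.7] 0.155 27.1 0.0151 40.48
-1.47 -1.46 [-0.4 -0.7  1.1] 0.137 27.1 0.0152 40.73
-1.59 -1.58 [-0.  -0.2  1.3] 0.192 27.1 0.0152 40.98
-1.71 -1.7 [-1.   0.6  1.4] 0.109 27.1 0.015 41.23
-1.83 -1.82 [-0.3 -0.2  0.4] 0.125 27.1 0.0146 41.48
-1.95 -1.94 [ 0.3 -1.1  1.1] 0.109 27.1 0.0149 41.73
-2.07 -2.06 [-0.4 -0.8  0.5] 0.114 27.1 0.015 41.98
-2.19 -2.18 [-0.7 -0.9  1.4] 0.104 27.1 0.0147 42.23
-2.31 -2.3 [-1.1 -1.   2.7] 0.101 27.1 0.0149 42.48
-2.43 -2.42 [-1.1  0.7  1.6] 0.128 27.1 0.0151 42.73
-2.55 -2.539 [-0.4  0.6  1.9] 0.363 28.8 0.0158 42.98
-2.67 -2.659 [-0.5 -0.7  1.9] 0.61 31.4 0.0163 43.23
-2.79 -2.779 [-0.7 -0.2  1.7] 0.662 32.1 0.0161 43.48
-2.91 -2.9 [-0.5  0.3  2.2] 0.674 32.2 0.0164 43.73
-3.03 -3.02 [-0.3  0.1  2.1] 0.441 29.3 0.0157 43.98
-3.15 -3.14 [-0.1  0.7  0.3] -0.118 29.9 0.0138 44.23
-3.27 -3.26 [-1.6  0.7  1.6] -0.032 29.9 0.0138 44.48
s8 [315.7852349  132.26174497] ((315.5633850097656, 132.52926635742188), (21.022754669189453, 8.171634674072266), 24.775142669677734) 149 tool y az -106.79740597515939
[(np.float64(0.5392670157068062), np.float64(0.20800000000000002), 160), (np.float64(0.5433070866141733), np.float64(0.20600000000000002), 160), (np.float64(0.5702247191011236), np.float64(0.20600000000000002), 156)]
```

The torque rose to 0.67 N m at the stop from about -2.5 rad, then the grip slipped. I'll release, rise and measure the bar angle and jaw.

```bash
python3 - <<'E'
from look import *
robot.gripper_to(.05);robot.move_linear([.5043,.2447,.30],.15)
bar("s9")
def yel(f):
    b=blob(f,(40,150,90),(62,255,255),(310,160,365,210));return b[0],b[2]
for f in("s3","s9"):print(f,yel(f))
im=cv2.imread("pics/s9.png");h=cv2.cvtColor(im,cv2.COLOR_BGR2HSV);h[...,0]=(h[...,0].astype(int)+30)%180;m=cv2.inRange(h,*RED)
for y in range(119,145):print(y,"".join(".#"[int(v>0)] for v in m[y,275:340]))
print(robot.get_state()["time"])
E
```

```text
s9 [307.2659176 129.2659176] ((306.6551818847656, 128.862060546875), (38.624629974365234, 7.427813529968262), 21.801410675048828) 267 tool y az -107.2018732535216
[(np.float64(0.7007874015748031), np.float64(0.20800000000000002), 160), (np.float64(0.712), np.float64(0.20400000000000001), 164), (np.float64(0.7436619718309859), np.float64(0.20600000000000002), 156)]
s3 (array([333.62962963, 187.91798942]), array([326, 173,  16,  31, 378], dtype=int32))
s9 (array([338.08923885, 188.3832021 ]), array([331, 174,  15,  30, 381], dtype=int32))
119 .................................................................
120 ...............###...............................................
121 ..............#######............................................
122 ..............########...........................................
123 ..............###########........................................
124 ..............#############......................................
125 ..............#################..................................
126 ...............###################.............................
[... 569 characters left out ...]
....................................#############..............
136 ........................................##########...............
137 ..........................................########...............
138 .............................................####................
139 .................................................................
140 .................................................................
141 .................................................................
142 .................................................................
143 .................................................................
144 .................................................................
46.175
```

```bash
python3 - <<'E'
from look import *
M=np.array([.504,.2445,0]);t=load("t1");c=load("s9")
# clamp axis from yellow block tops in c3/c4 (start): top height .085
Y=[(f,blob(f,(40,150,90),(62,255,255),bx)[0]) for f,bx in(("c3",(190,60,260,125)),("c4",(260,60,340,125)))]
J=[]
for f,u in Y:
    o,d=ray(load(f),u);J.append(o+d*(.078-o[2])/d[2])
J=np.mean(J,0);u=(J-M)[:2];print("jaw start",J,np.linalg.norm(u),np.degrees(np.arctan2(u[1],u[0])));u/=np.linalg.norm(u)
P=np.array([*J[:2],.045])
for s in(0,.006,.009,.012,.015):print(s,proj(c,P+np.array([*(u*s),0])))
# post edge gap on scene rows: hue/value rows across
for f in("s3","s9"):
    im=cv2.imread(f"pics/{f}.png");print(f,[tuple(map(int,im[192,x])) for x in range(326,360,2)])
E
```

```text
jaw start [0.57306326 0.26986511 0.078     ] 0.07357392846209636 20.16694809927009
0 [[333.23831592 191.28968018]]
0.006 [[335.63753534 191.45634187]]
0.009 [[336.83850998 191.53974983]]
0.012 [[338.04039785 191.62320939]]
0.015 [[339.24320143 191.7067207 ]]
s3 [(101, 129, 148), (33, 99, 147), (30, 96, 144), (32, 97, 144), (32, 98, 144), (32, 97, 146), (30, 92, 138), (25, 40, 55), (127, 140, 134), (173, 190, 184), (169, 187, 181), (90, 103, 104), (69, 79, 86), (69, 78, 84), (62, 71, 78), (59, 68, 74), (42, 54, 50)]
s9 [(139, 151, 144), (143, 154, 146), (110, 134, 142), (37, 99, 142), (30, 95, 140), (30, 94, 141), (30, 94, 140), (35, 99, 145), (30, 95, 142), (21, 56, 85), (72, 79, 77), (77, 88, 93), (69, 79, 86), (68, 79, 84), (60, 70, 75), (58, 68, 72), (42, 54, 50)]
```

The jaw has moved about 11 mm, which is not enough to be sure of the stop. I'll regrip and feel for it once more with a lower torque limit.

```bash
python3 - <<'E'
from look import *
q=robot.get_state()["qpos"].copy();q[6]+=np.pi;robot.goto_joints(q)
d=np.radians(73);Rv=rot([0,0,-1],[np.cos(d),np.sin(d),0])
h=robot.move_linear([.5043,.2447,.194],.12,frame=Rv,threshold=8);s=robot.get_state();b=s["moment"][2];print(h,s["ee_pos"],s["time"],b)
robot.gripper_to(0);s=robot.get_state();print(s["opening"],s["moment"][2]-b,s["force"]);q=s["qpos"].copy();q0=q[6]
for i in range(24):
    q[6]-=.06;robot.goto_joints(q);robot.pause(.05);s=robot.get_state();m=s["moment"][2]-b
    print(round(q[6]-q0,2),np.round(s["force"],1),round(m,3),round(s["opening"],4))
    if m>.42:break
print(s["time"])
E
```

```text
False [0.50457819 0.24497856 0.19466511] 49.9583 -0.0005272101928380636
0.013511639785307396 0.08126037358246133 [0.05785892 0.61033502 1.26971614]
-0.06 [-0.8 -0.4  0.8] -0.058 0.0137
-0.12 [ 0.1 -0.2  1.2] -0.055 0.0136
-0.18 [ 0.3 -0.4  0.8] -0.048 0.0138
-0.24 [ 0.3 -1.5  0.2] 0.0 0.0134
-0.3 [ 0.5 -0.   0.1] 0.005 0.0136
-0.36 [-0.2  0.1  0.1] -0.041 0.0138
-0.42 [0.8 0.6 1. ] 0.014 0.0138
-0.48 [-0.2 -0.4 -0. ] 0.085 0.0136
-0.54 [ 0.7 -0.5  1.3] 0.101 0.0138
-0.6 [ 0.2 -0.1  1.2] 0.113 0.0139
-0.66 [0.1 0.  0.7] 0.262 0.0138
-0.72 [-0.6 -0.7  1.2] 0.421 0.0141
54.2083
```

```bash
python3 - <<'E'
from look import *
q=robot.get_state()["qpos"].copy()
for i in range(2):
    q[6]-=.04;robot.goto_joints(q);robot.pause(.1);s=robot.get_state();m=s["moment"][2];print(m,s["opening"])
    if m>.52:break
robot.gripper_to(.05);robot.move_linear([.5043,.2447,.31],.15)
bar("s10")
for f in("s3","s9","s10"):print(f,blob(f,(40,150,90),(62,255,255),(310,160,365,210))[0])
for i in range(3):
    snap("scene",f"s11{i}");print(blob(f"s11{i}",(40,150,90),(62,255,255),(310,160,365,210))[0])
im=cv2.imread("pics/s10.png");print([tuple(map(int,im[192,x])) for x in range(326,360,2)])
s=robot.get_state();print(s["time"],s["force"])
E
```

```text
0.5476266549869373 0.013388386633464176
s10 [306.37820513 129.33333333] ((306.5, 129.00001525878906), (24.461599349975586, 7.0224690437316895), 69.44395446777344) 156 tool y az 29.62982797045929
[(np.float64(0.6964285714285714), np.float64(0.20800000000000002), 124), (np.float64(0.6981132075471698), np.float64(0.21200000000000002), 124), (np.float64(0.7393364928909952), np.float64(0.21000000000000002), 124)]
s3 [333.62962963 187.91798942]
s9 [338.08923885 188.3832021 ]
s10 [338.47803618 188.27390181]
[338.45876289 188.30154639]
[338.47803618 188.27390181]
[338.45876289 188.29896907]
[(137, 147, 140), (146, 155, 147), (121, 140, 142), (45, 100, 143), (31, 97, 143), (31, 95, 141), (32, 96, 142), (32, 96, 143), (31, 98, 145), (23, 68, 101), (35, 39, 39), (66, 77, 83), (68, 78, 85), (65, 77, 83), (62, 72, 77), (58, 66, 71), (44, 55, 50)]
56.4167 [ 0.7198234  -0.26209354  0.36526529]
```

The jaw has now moved 12.1 mm, so the bolt is at the stop. The bar height fit reads 0.208–0.210, so I'll press lightly on top of the bar to make sure the key is fully down.

```bash
python3 - <<'E'
from look import *
robot.gripper_to(.0)
robot.move_linear([.5043,.2447,.24],.2)
h=robot.move_linear([.5043,.2447,.196],.04,threshold=10);s=robot.get_state();print(h,s["ee_pos"],s["force"],s["time"])
robot.move_linear([.5043,.2447,.33],.2)
bar("s12");print(blob("s12",(40,150,90),(62,255,255),(310,160,365,210))[0],robot.get_state()["time"])
E
```

```text
True [0.50480002 0.24524369 0.20870989] [ 0.77645442 -0.24906028  9.00606063] 58.5583
s12 [306.34615385 129.37820513] ((306.4598388671875, 129.01458740234375), (24.434627532958984, 7.005732536315918), 70.01689147949219) 156 tool y az 29.61776215022664
[(np.float64(0.6964285714285714), np.float64(0.20600000000000002), 124), (np.float64(0.6964285714285714), np.float64(0.20800000000000002), 124), (np.float64(0.7393364928909952), np.float64(0.21000000000000002), 124)]
[338.45876289 188.29896907] 59.3667
```

```bash
python3 - <<'E'
from rig import robot
print(robot.sign_off())
E
```

```text
the job is handed in; nothing more can be done
None
```

The job is handed in: the bolt is at its stop (felt as a torque rise, jaw moved about 12 mm), the key stands down on it with the gripper clear, and I saw no contact with the cans or bell but took no final picture of them.

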